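Turn the bathroom carousel to the red jar and hold it there

ROBOT

A 6-joint arm with a two-finger parallel gripper is mounted at the origin on the work surface. World frame = base frame: x ahead of the robot, y to its left, z up, the work surface at z = 0. Lengths are in m, angles in rad, forces in N, time in s.
With the tool pointing down it reaches from about 0.375 to 0.975 m from the base axis. Payload 3.8 kg.
Tool frame: the origin (TCP) lies midway between the tips of the shut fingers; the grasp point (between the pads) lies 19 mm behind it; z points along the fingers, y is the line along which they close (so a half turn about z gives the same grasp; the last joint's range is limited). The gripper opens to 88 mm and grips with 3 to 60 N. Pads are 18 mm wide; open, the fingers measure 123 mm over their backs; the gripper's body (75 mm by 187 mm) begins 45 mm behind the grasp point.
Start: joints at [-0.037, 0.264, 1.604, -0, 1.274, -0.037], TCP at [0.675, -0, 0.239] pointing down, gripper open.
Joint ranges: [-2.63, 2.63], [-0.94, 2.18], [0.31, 2.57], [-1.31, 4.45], [0, 2.66], [-2.55, 2.55]. Speed limits (rad/s): [2.57, 2.57, 3.14, 3.14, 3.14, 3.14].

INTERFACE

Orientations are given as a rotation vector (axis times angle).
In Python, from cell import manip, inverse_kinematics, cams, order gives the robot as it stands. Calls block until the motion is done:
- manip.move_pose(position, orientation): joint-space move of the TCP to a pose.
- manip.move_linear(position, rate=0.15, rot=None): straight line of the TCP; rot=None keeps the orientation; rate is the mean speed in m/s.
- manip.set_joints(angles): joint-space move.
- manip.set_gripper(opening, force=None): finger opening in m; force is the grip in N (None keeps the last); returns when the fingers have stopped.
- manip.dwell(seconds).
- inverse_kinematics(position, orientation): joint angles nearest the present ones, or None.
- manip.state(): the state.
- cams.capture(name): name is "scene" or "side" or "wrist"; returns a dict with "image" (420x560x3 uint8, blue, green, red), "z_map" (420x560 float32, m along the optical axis (not along the pixel's ray), 0 where there is no reading), "intrinsics" (3x3 intrinsics, pixels), "position" and "orientation" of the camera in the world; the wrist camera has in their place "T_tool_cam" (4x4, takes a point from camera to tool coordinates, whose origin is the TCP and whose axes are the flange's). Camera axes: x right, y down, z forward; pixel columns grow to the right and rows downward; lengths in m; the calibration is good to about 2 mm. A picture is of the moment at which its call begins: read the wrist's pose just before it.
A pose or a line that the arm cannot do raises manip.IKError and nothing moves.
- order.close_job(): hands the job in; it is judged then, once.
The state is a dict: "clock": time; "joint_pos": joint angles; "joint_velocities": joint speeds; "tau": joint torques, N m; "tool_pos": TCP position; "tcp_rot": TCP orientation; "contact_force": force on the tool from outside, world axes, zero at the start; "moment": the same for the moment, N m; "gripper_width": finger opening in m; "grasp_force": force on a finger pad.
Only numpy, scipy, OpenCV 4.12 (cv2) and the standard library are available. Lean on these libraries where they do the work, as an engineer would, in place of code of your own. Each camera call takes 0.05 s, during which the arm holds its last target. There are 200 camera calls.

TASK

Turn the bath-jar carousel until the jar with the red lid stands at the front, straight behind the yellow arrow of the foot, and finish gripping the black bar handle on top firmly, so that the carousel is held still there for someone to take the jar; do not let go at the end. Turn it gently, never at a spin, and do not push on the jars: each must stay standing in its cup. Leave the other things on the counter alone.

Things in the scene. Friction and masses are not known exactly. Their poses are not given: they have to be found in the camera images.
- foot: Fixed grey foot of the carousel on the counter: disc 210 mm across, 20 mm high, with a flat black tongue 50 mm wide (80 mm past the edge of the wooden disc) that carries a yellow arrow pointing outwards to the FRONT. Origin: on the turning axis, at counter height. Its -x axis points to the front, along the tongue; z up. Place and yaw differ every time.
- turntable (a joint): Angle of the wooden disc, rad: 0 at the start, grows anticlockwise from above, no end stops, no detents, no spring; a light drag (0.05 N m) stops it when let go. Disc 250 mm across, top 34 mm above the counter; six clear cups (55 mm inside, 12 mm high) 60 degrees apart, 85 mm from the axis; two are empty, four hold jars.
- grip_bar: Black bar handle on the steel post at the centre of the carousel, fixed to the disc and turning with it: 70 mm long (x axis), 14 mm thick (y axis), 36 mm high. Origin: centre of its underside, on the turning axis, 139 mm above the counter (top at 175 mm); z up. The jars' lids end at 119 mm. At first its x axis is within about 0.4 rad of the foot's.
- jar_red: Loose closed round bath jar with a red lid and a red label: the marked jar; 50 mm diameter, 85 mm tall, about 0.15 kg, standing upright in one of the cups of the carousel. Origin: centre of its underside; z up.
- jar_black: Loose closed round bath jar of amber glass with a black lid and pale label; 50 mm diameter, 85 mm tall, about 0.15 kg, standing upright in one of the cups of the carousel. Origin: centre of its underside; z up.
- jar_white: Loose closed round bath jar of green glass with a white lid and pale label; 50 mm diameter, 85 mm tall, about 0.15 kg, standing upright in one of the cups of the carousel. Origin: centre of its underside; z up.
- jar_blue: Loose closed round bath jar of white ceramic with a blue lid and pale label; 50 mm diameter, 85 mm tall, about 0.15 kg, standing upright in one of the cups of the carousel. Origin: centre of its underside; z up.
- brush_mug: Bystander beside the carousel: blue mug 72 mm across, 100 mm high, with two toothbrushes up to 190 mm high. Origin: centre of its underside.
- soap_dish: Bystander beside the carousel: terracotta dish 120 x 85 x 22 mm with a bar of soap. Origin: centre of its underside.
- soap_pump: Bystander: amber soap dispenser 68 mm across, 195 mm high. Origin: centre of its underside.
- lotion: Bystander: blue lotion bottle 60 mm across, 170 mm high. Origin: centre of its underside.

How it is judged:
By the outcome, as a careful person would: the job done as asked, in the order asked, and still so for the second after the job is handed in, while the arm keeps its last pose, push and grip.
It also fails if it takes over 56 s, if anything falls off the work surface, if the arm or the gripper's body presses on something with over 40 N, if the wrist force passes 120 N, or if a joint passes its speed limit or range.

## Working session

There is one attempt and no reset: what is moved stays moved. The work goes in short steps, each a Python script; the robot and the scene stay as the last script left them, time stands still between calls to the robot, and variables do not carry over. Pictures are saved under pics/ and viewed, at most 10 in all, crops included, and the job is handed in when it is done.

```bash
mkdir -p pics; ls; python3 - <<'E'
from cell import manip,cams
import cv2,numpy as np
ims=[]
for n in ["scene","side","wrist"]:
    c=cams.capture(n); cv2.imwrite(f"pics/{n}0.png",c["image"])
    np.savez(f"pics/{n}0.npz",**c)
    print(n,c["intrinsics"].tolist(),c.get("position"),c.get("orientation"),c.get("T_tool_cam"))
s=manip.state();print(s["tool_pos"],s["tcp_rot"],s["clock"])
E
```

```text
pics
scene [[503.5656306331811, 0.0, 278.9606651879455], [0.0, 503.5656306331811, 204.6015261188948], [0.0, 0.0, 1.0]] [ 1.34732259 -0.71359157  1.50953945] [-2.33447762 -1.01158786  0.34280732] None
side [[413.0940133980329, 0.0, 285.82821843986096], [0.0, 413.0940133980329, 211.1855292537028], [0.0, 0.0, 1.0]] [0.32865967 0.9947313  0.82427417] [-0.30554952  2.66623587 -1.39029116] None
wrist [[354.360890223329, 0.0, 283.55424794871607], [0.0, 354.360890223329, 205.66496277340585], [0.0, 0.0, 1.0]] None None [[-8.67921023e-04 -9.60794298e-01 -2.77260821e-01  7.17694826e-02]
 [ 9.99999597e-01 -7.70231680e-04 -4.61249686e-04 -2.77914160e-04]
 [ 2.29611001e-04 -2.77261110e-01  9.60794580e-01 -1.46227407e-01]
 [ 0.00000000e+00  0.00000000e+00  0.00000000e+00  1.00000000e+00]]
[6.74431969e-01 2.68376492e-05 2.37635700e-01] [-2.22047783e+00 -2.22054966e+00  2.00370123e-03] 0.15
```

View pics/scene0.png

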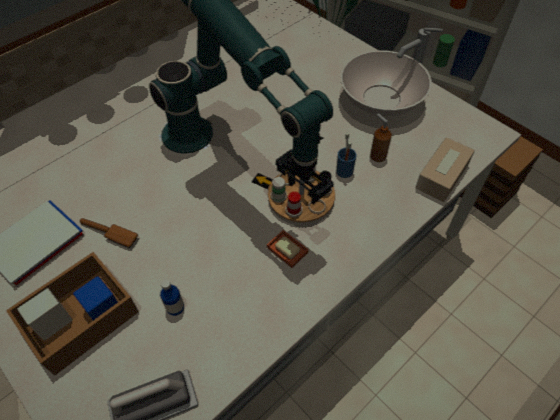

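View pics/wrist0.png

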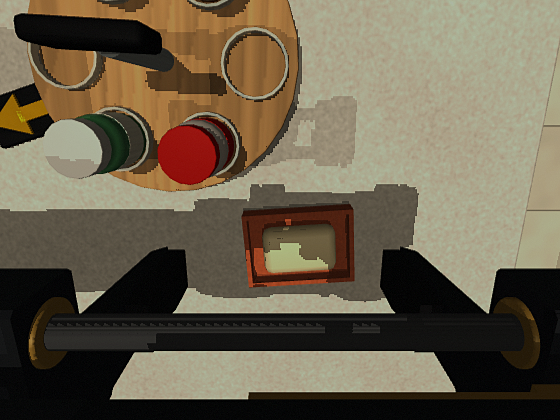

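The wrist view has right = +x and up = +y. The bar is at about (90,32), the red lid at (188,155), the white lid at (72,148) and the arrow at (22,115), pointing towards the robot. I'll compute rough positions, then move for a full view.

```bash
cat > h.py <<'E'
from cell import manip,cams,inverse_kinematics,order
import cv2,numpy as np
from scipy.spatial.transform import Rotation as R
def cap(name):
    s=manip.state();c=cams.capture("wrist");T=np.eye(4)
    T[:3,:3]=R.from_rotvec(s["tcp_rot"]).as_matrix();T[:3,3]=s["tool_pos"];T=T@c["T_tool_cam"]
    cv2.imwrite(f"pics/{name}.png",c["image"]);np.savez(f"pics/{name}.npz",im=c["image"],z=c["z_map"],K=c["intrinsics"],T=T)
    return c["image"],c["z_map"],c["intrinsics"],T
def cloud(z,K,T):
    v,u=np.mgrid[:z.shape[0],:z.shape[1]]
    P=np.stack([(u-K[0,2])/K[0,0]*z,(v-K[1,2])/K[1,1]*z,z],-1)
    return P@T[:3,:3].T+T[:3,3]
def atz(u,v,h,K,T):
    d=T[:3,:3]@np.linalg.solve(K,[u,v,1]);return T[:3,3]+d*(h-T[2,3])/d[2]
def rot(yc): # tool down, closing (y) axis at world yaw yc
    y=np.array([np.cos(yc),np.sin(yc),0]);z=np.array([0,0,-1.]);return R.from_matrix(np.c_[np.cross(y,z),y,z]).as_rotvec()
E
python3 - <<'E'
from h import *
im,z,K,T=cap("w1");P=cloud(z,K,T)
for u,v,h in [(18,30,.175),(160,40,.175),(188,155,.119),(72,148,.119),(22,115,.01),(270,245,.02)]:
    print(u,v,P[v,u].round(3),atz(u,v,h,K,T).round(3))
# disc rim fit
m=(abs(P[...,2]-.034)<.004)&(z>0);print(P[m][:,:2].min(0),P[m][:,:2].max(0))
print(np.median(P[(abs(P[...,2]-.175)<.006)],0))
for a in [(0.62,0.0,.36),(0.62,0.02,.40),(0.62,.05,.42)]: print(a,inverse_kinematics(list(a),rot(0)))
E
```

```text
18 30 [0.532 0.11  0.175] [0.531 0.11  0.175]
160 40 [0.597 0.11  0.144] [0.607 0.105 0.175]
188 155 [0.603 0.035 0.119] [0.602 0.035 0.119]
72 148 [0.517 0.04  0.12 ] [0.516 0.04  0.119]
22 115 [0.408 0.061 0.012] [0.406 0.061 0.01 ]
270 245 [ 0.659 -0.075  0.029] [ 0.659 -0.078  0.02 ]
[ 0.43783957 -0.10242245] [0.72420812 0.15980697]
[0.56418235 0.1096008  0.17470046]
(0.62, 0.0, 0.36) [-4.01720944e-02  1.10632656e-01  1.56456283e+00 -4.44089210e-16
  1.46639717e+00 -4.01720944e-02]
(0.62, 0.02, 0.4) [-7.90431582e-03  1.05661844e-01  1.49917740e+00 -4.44089210e-16
  1.53675341e+00 -7.90431582e-03]
(0.62, 0.05, 0.42) [ 4.04289852e-02  1.08244045e-01  1.46101472e+00 -4.44089210e-16
  1.57233388e+00  4.04289852e-02]
```

```bash
python3 - <<'E'
from h import *
manip.move_linear([0.57,0.13,0.36],rate=.25)
im,z,K,T=cap("w2");P=cloud(z,K,T)
print(manip.state()["clock"])
cv2.imwrite("pics/w2b.png",cv2.resize(im,(800,600)))
E
```

```text
1.225
```

View pics/w2b.png

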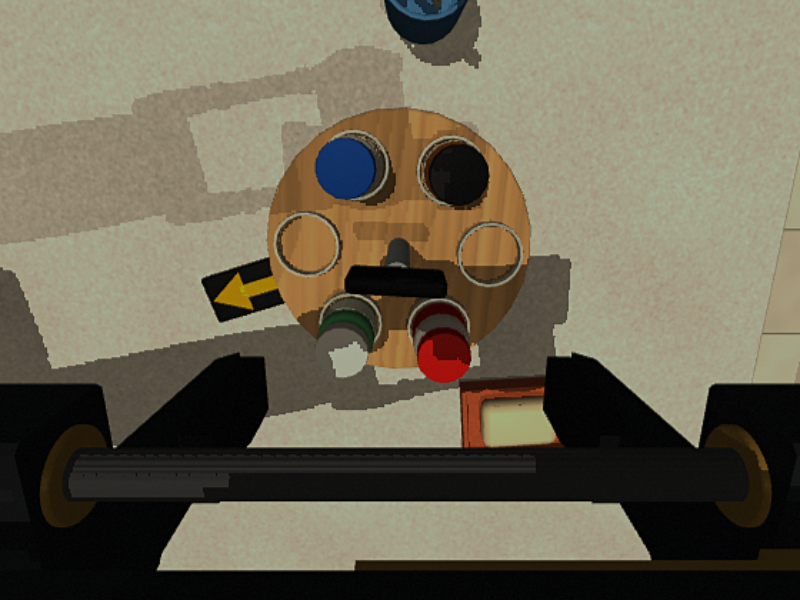

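The view shows the full carousel: arrow tip at about (214,299), bar from (347,280) to (446,283), red lid at (444,357), in pixels of the enlarged picture. Next I'll fit these with the depth map.

```bash
python3 - <<'E'
from h import *
d=np.load("pics/w2.npz");im,z,K,T=d["im"],d["z"],d["K"],d["T"];P=cloud(z,K,T)
ok=(z>0)&(np.arange(420)[:,None]<265)
near=np.hypot(P[...,0]-.567,P[...,1]-.11)<.14
# bar top
m=ok&(abs(P[...,2]-.175)<.004)&(np.hypot(P[...,0]-.567,P[...,1]-.11)<.06)
(c,s,a)=cv2.minAreaRect((P[m][:,:2]*1000).astype(np.float32));q=P[m][:,:2]
w,V=np.linalg.eigh(np.cov(q.T));print("bar",c,s,a,"yaw",np.arctan(V[1,1]/V[0,1]),m.sum())
# lids
axs={}
for hz in [1]:
  m=ok&near&(abs(P[...,2]-.119)<.004)
  n,l,st,ce=cv2.connectedComponentsWithStats(m.astype(np.uint8))
  for i in range(1,n):
    if st[i,4]>300:
        p=(P[l==i][:,:2]*1000).astype(np.float32);cc,r=cv2.minEnclosingCircle(p);print("lid",cc,r,im[l==i].mean(0).round())
# disc: wood points
b,g,r=[im[...,i].astype(int) for i in range(3)]
m=ok&near&(abs(P[...,2]-.034)<.004)
print("disc",cv2.minEnclosingCircle((P[m][:,:2]*1000).astype(np.float32)))
# arrow: yellow, low
y=ok&(r>130)&(g>90)&(b<60)&(P[...,2]<.03)&(P[...,0]<.47)
q=P[y];print("yellow",y.sum(),q.mean(0)); w,V=np.linalg.eigh(np.cov(q[:,:2].T));print("arrow yaw",np.arctan(V[1,1]/V[0,1]))
k=ok&(im.max(2)<50)&(P[...,2]>.004)&(P[...,2]<.03)&(P[...,0]<.46);k|=y
q=P[k];print("tongue",k.sum(),q.mean(0),q[:,2].mean(),cv2.minAreaRect((q[:,:2]*1000).astype(np.float32)))
for u,v in [(149.5,209.5),(195,197)]: print(atz(u,v,q[:,2].mean(),K,T))
E
```

```text
bar (562.5192260742188, 110.5391845703125) (14.266366958618164, 69.54390716552734) 86.81365966796875 yaw -0.057043307332981026 962
lid (524.1494750976562, 186.33543395996094) 22.42994499206543 [99. 48. 17.]
lid (608.9375, 181.64080810546875) 22.343067169189453 [13. 14. 14.]
lid (515.9266967773438, 39.739166259765625) 22.480314254760742 [102. 117. 119.]
lid (600.607666015625, 34.898765563964844) 22.438291549682617 [  9.  13. 123.]
disc ((562.3955688476562, 110.9493179321289), 124.63892364501953)
yellow 517 [0.40556838 0.06156272 0.01110404]
arrow yaw 0.30645511206014
tongue 1505 [0.40294566 0.0620477  0.00910408] 0.009104081349314128 ((403.05029296875, 61.185489654541016), (74.43067932128906, 49.3432502746582), 16.969863891601562)
[0.37289167 0.05199328 0.00910408]
[0.44078529 0.07084284 0.00910408]
```

```bash
python3 - <<'E'
from h import *
t0=manip.state()["clock"]
manip.move_pose([.5624,.1107,.26],rot(1.4)); s=manip.state();print(s["clock"]-t0,s["joint_pos"])
t0=s["clock"]
manip.move_linear([.5624,.1107,.259],rate=.001,rot=rot(1.514)); s=manip.state();print(s["clock"]-t0,s["joint_pos"],s["tool_pos"])
print(inverse_kinematics([.5624,.1107,.141],rot(1.514)),inverse_kinematics([.5624,.1107,.141],rot(-.224)))
im,z,K,T=cap("w3");P=cloud(z,K,T)
m=(z>0)&(abs(P[...,2]-.175)<.004)&(np.hypot(P[...,0]-.5624,P[...,1]-.11)<.06)
if m.sum()>50:
    q=P[m][:,:2];w,V=np.linalg.eigh(np.cov(q.T));print(cv2.minAreaRect((q*1000).astype(np.float32)),np.arctan(V[1,1]/V[0,1]))
E
```

```text
1.2917 [ 1.50257543e-01  5.98684897e-02  1.80011003e+00 -1.07201081e-05
  1.28191089e+00 -1.24829596e+00]
0.48329999999999984 [ 1.50921098e-01  5.96770524e-02  1.80131641e+00 -5.35213847e-06
  1.28013026e+00 -1.36201524e+00] [0.56256656 0.11073824 0.25926004]
[ 0.15089577  0.15399552  1.92445011  0.          1.06314703 -1.36310423] [ 1.50895770e-01  1.53995517e-01  1.92445011e+00 -4.44089210e-16
  1.06314703e+00  3.74895770e-01]
((562.0859375, 109.97494506835938), (13.874101638793945, 69.2818374633789), 87.01549530029297) -0.05462979742825324
```

View pics/w3.png

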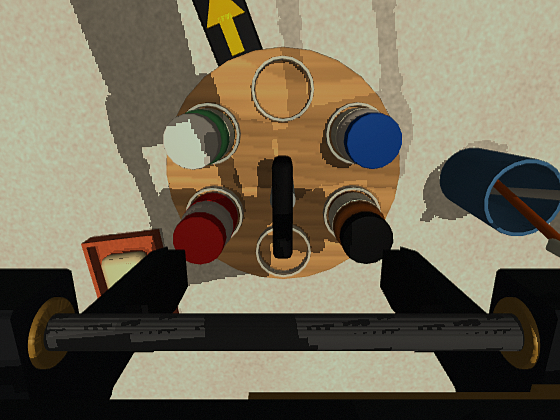

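The view confirms that the bar, at (282,205), is centred between the fingers and runs along the tool x axis. The mug and the dish are clear. I'll descend, grip, and try a small turn first.

```bash
python3 - <<'E'
from h import *
manip.move_linear([.5624,.1105,.141],rate=.08,rot=rot(1.515))
manip.set_gripper(0.0,force=40)
s=manip.state();print(s["clock"],s["gripper_width"],s["grasp_force"],s["contact_force"],s["moment"],s["tool_pos"])
q=np.array(s["joint_pos"])
for d in (.05,.1):
    t=manip.state()["clock"];q[5]+=d;manip.set_joints(q.tolist());s=manip.state();print(d,s["clock"]-t,s["joint_pos"][5]-q[5],s["joint_velocities"][5],s["contact_force"],s["moment"])
E
```

```text
5.7833 0.013780769243861655 39.998824736103415 [-0.61657896 -3.4440761   0.16245096] [-0.4960439   0.01568428  0.04960606] [0.56234321 0.10983439 0.14096581]
0.05 0.25 -0.0013013445189296036 -0.0014084063153735188 [-0.99772695 -1.71035867  0.23468195] [-0.06511872 -0.0506715  -0.13378493]
0.1 0.25 -0.00310472427923858 -0.005530734419151932 [-0.47731726 -1.33671023  0.14034552] [-0.10891315 -0.06150221 -0.19469523]
```

```bash
python3 - <<'E'
from h import *
s=manip.state();q=np.array(s["joint_pos"]);end=.1509+.224
n=int(np.ceil((end-q[5])/.045));mf=0
for v in np.linspace(q[5],end,n+1)[1:]:
    q[5]=v;manip.set_joints(q.tolist());s=manip.state();mf=max(mf,np.linalg.norm(s["contact_force"]),10*abs(s["moment"][2]))
manip.dwell(.5);s=manip.state();print(n,mf,s["clock"],s["joint_pos"],s["tool_pos"],s["contact_force"],s["moment"],s["gripper_width"],s["grasp_force"])
im,z,K,T=cap("w4");np.savez("pics/s4.npz",**cams.capture("scene"));c=cams.capture("side");np.savez("pics/d4.npz",**c)
sc=np.load("pics/s4.npz")["image"]
a=cv2.resize(sc[140:260,220:380],(400,300));b=cv2.resize(c["image"],(400,300));w=cv2.resize(im,(400,300))
cv2.imwrite("pics/m4.png",np.vstack([np.hstack([a,b]),np.hstack([w,w*0])]))
E
```

```text
36 8.22554164165562 15.7833 [ 1.50349762e-01  1.54308924e-01  1.92415037e+00 -6.02548627e-04
  1.06161794e+00  3.72745879e-01] [0.56315008 0.11031633 0.14096905] [ 5.28425389  4.88160336 -3.47373656] [ 0.72517235 -0.72139641 -0.04236248] 0.013439513749303467 40.00813183374703
```

View pics/m4.png

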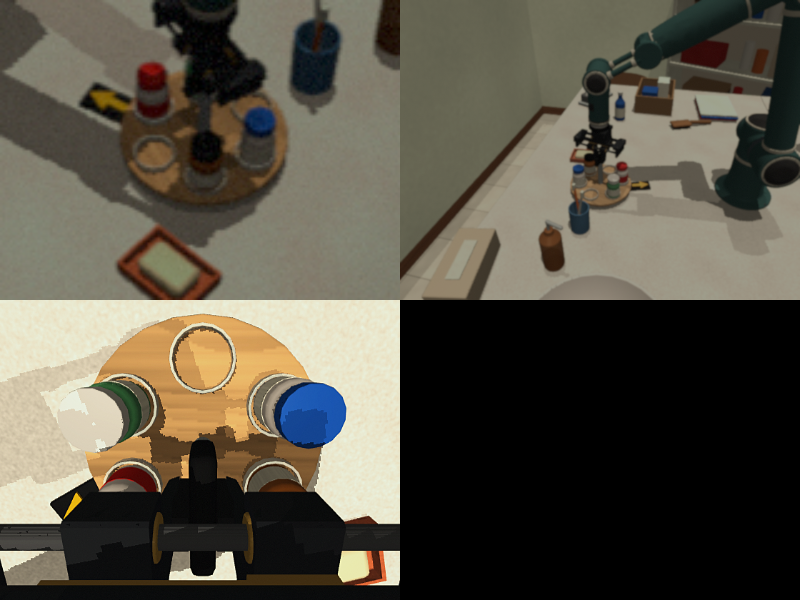

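The carousel is at the front position and all jars are standing. I'll check the angle from the white and blue lids in the wrist view and the red lid in the scene view.

```bash
python3 - <<'E'
from h import *
d=np.load("pics/w4.npz");im,z,K,T=d["im"],d["z"],d["K"],d["T"];P=cloud(z,K,T)
def lids(P,z,im,lim=150):
  m=(z>0)&(np.hypot(P[...,0]-.5624,P[...,1]-.1107)<.14)&(abs(P[...,2]-.119)<.005)
  n,l,st,ce=cv2.connectedComponentsWithStats(m.astype(np.uint8))
  for i in range(1,n):
    if st[i,4]>lim:
        c,r=cv2.minEnclosingCircle((P[l==i][:,:2]*1000).astype(np.float32));print(np.round(c,1),round(r,1),im[l==i].mean(0).round(),"hdg",np.arctan2(c[1]-110.7,c[0]-562.4), st[i,4])
lids(P,z,im); print("expect white 2.394 blue .299 red -2.842")
for n in "sd":
  c=np.load(f"pics/{n}4.npz");T=np.eye(4);T[:3,:3]=R.from_rotvec(c["orientation"]).as_matrix();T[:3,3]=c["position"]
  print(n);lids(cloud(c["z_map"],c["intrinsics"],T),c["z_map"],c["image"],25)
E
```

```text
[644.6 137.4] 22.6 [156.  76.  24.] hdg 0.31469083345817106 6872
[498.3 167.2] 22.7 [185. 207. 215.] hdg 2.418793033772852 6830
expect white 2.394 blue .299 red -2.842
s
[481.   81.8] 24.7 [14. 18. 85.] hdg -2.7999516160894635 92
[646.1 133.3] 24.5 [79. 42. 19.] hdg 0.26339549260744993 87
[626.   51.3] 24.6 [ 7.  9. 10.] hdg -0.7511446962418007 100
d
[626.3  56.9] 24.2 [19. 25. 26.] hdg -0.6995860304094479 103
[485.4  86.2] 23.7 [ 33.  37. 106.] hdg -2.8335163265009204 131
[648.2 141.2] 23.4 [97. 62. 38.] hdg 0.3413469600248218 127
[502.7 170.6] 23.6 [113. 127. 134.] hdg 2.354678400104016 144
```

It is about 0.02 rad short, so I'll nudge it in, tighten the grip and check again.

```bash
python3 - <<'E'
from h import *
q=np.array([.15090,.15400,1.92445,0,1.06315,.3749+.02])
manip.set_joints(q.tolist());manip.set_gripper(0,force=50);manip.dwell(.5)
s=manip.state();print(s["clock"],s["joint_pos"],s["contact_force"],s["moment"],s["gripper_width"],s["grasp_force"])
im,z,K,T=cap("w5");P=cloud(z,K,T)
m=(z>0)&(np.hypot(P[...,0]-.5624,P[...,1]-.1107)<.14)&(abs(P[...,2]-.119)<.005)
n,l,st,ce=cv2.connectedComponentsWithStats(m.astype(np.uint8));C=[]
for i in range(1,n):
    if st[i,4]>1000: C.append(cv2.minEnclosingCircle((P[l==i][:,:2]*1000).astype(np.float32))[0])
C=sorted(C);print(C);v=np.subtract(C[1],C[0]);print("delta",np.arctan2(v[1],v[0])-1.5149,"want -1.738")
E
```

```text
16.9 [ 1.50553997e-01  1.54388194e-01  1.92408193e+00 -8.81853061e-04
  1.06164136e+00  3.92670405e-01] [ 4.9132437   1.98955467 -4.4392298 ] [ 0.38396392 -0.65427831  0.09158605] 0.013424485481235928 50.00966973602772
[(499.4306945800781, 168.30511474609375), (645.1152954101562, 135.8954620361328)]
delta -1.733799815915122 want -1.738
```

```bash
python3 -c "
from h import *
print(order.close_job())"
```

```text
the job is handed in; nothing more can be done
None
```

The red-lid jar stands at the front behind the yellow arrow, within about 0.005 rad (0.3°) by the last wrist-camera check. The gripper is holding the bar at 50 N, all jars were standing in the last pictures, and the job was handed in at about 17 s.

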